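# Find the solvent tin with the loose cap and set it on the drip tray

### The job

Give all three screw caps in the tin rack a proper test twist, with the tins standing in their bays: a tight cap gives a few degrees and holds, a loose one keeps turning. Take out the tin with the loose cap by its body, never by its cap, keep it upright, and set it down gently, standing flat in the drip tray. Leave the tight-capped tins standing in their bays and everything else where it is.

Things in the scene. Friction and masses are not known exactly. Their poses are not given: they have to be found in the camera images.
- tin_a: oblong white solvent tin (all three look alike), 95 mm long (its x), 50 mm thick (its y), 125 mm high to its flat top; 0.3 to 0.6 kg. Origin: centre of its underside, z up; its cap stands on top, 22 mm from the middle towards +x. It starts in a bay of the rack with about 3 mm of play all round (turns some 0.06 rad before the bay stops it); its upper 85 mm are clear of the bay
- cap_a: white ribbed plastic screw cap on tin a, 38 mm across, 20 mm high, axis vertical. Origin: on its axis, centre of its underside, 131 mm above the tin's underside; a 6 mm bare neck lies below it, its top is 26 mm above the tin's top. The grey bar across its top shows how it is turned, not how tight it is
- cap_a_turn (a joint): how far the cap of tin a has been turned on its tin since the start (0 then, tight or loose), positive anticlockwise seen from above, rad; it stays where left. A loose cap turns on and on (0.03 N m), 1.5 rad or more either way; a tight one, twisted at 0.12 N m or more, gives 0.1 rad (6 degrees) on its liner, either way, then holds fast and the grip slips. Twist the hand 0.5 rad or more to tell
- tin_b: oblong white solvent tin (all three look alike), 95 mm long (its x), 50 mm thick (its y), 125 mm high to its flat top; 0.3 to 0.6 kg. Origin: centre of its underside, z up; its cap stands on top, 22 mm from the middle towards +x. It starts in a bay of the rack with about 3 mm of play all round (turns some 0.06 rad before the bay stops it); its upper 85 mm are clear of the bay
- cap_b: white ribbed plastic screw cap on tin b, 38 mm across, 20 mm high, axis vertical. Origin: on its axis, centre of its underside, 131 mm above the tin's underside; a 6 mm bare neck lies below it, its top is 26 mm above the tin's top. The grey bar across its top shows how it is turned, not how tight it is
- cap_b_turn (a joint): how far the cap of tin b has been turned on its tin since the start (0 then, tight or loose), positive anticlockwise seen from above, rad; it stays where left. A loose cap turns on and on (0.03 N m), 1.5 rad or more either way; a tight one, twisted at 0.12 N m or more, gives 0.1 rad (6 degrees) on its liner, either way, then holds fast and the grip slips. Twist the hand 0.5 rad or more to tell
- tin_c: oblong white solvent tin (all three look alike), 95 mm long (its x), 50 mm thick (its y), 125 mm high to its flat top; 0.3 to 0.6 kg. Origin: centre of its underside, z up; its cap stands on top, 22 mm from the middle towards +x. It starts in a bay of the rack with about 3 mm of play all round (turns some 0.06 rad before the bay stops it); its upper 85 mm are clear of the bay
- cap_c: white ribbed plastic screw cap on tin c, 38 mm across, 20 mm high, axis vertical. Origin: on its axis, centre of its underside, 131 mm above the tin's underside; a 6 mm bare neck lies below it, its top is 26 mm above the tin's top. The grey bar across its top shows how it is turned, not how tight it is
- cap_c_turn (a joint): how far the cap of tin c has been turned on its tin since the start (0 then, tight or loose), positive anticlockwise seen from above, rad; it stays where left. A loose cap turns on and on (0.03 N m), 1.5 rad or more either way; a tight one, twisted at 0.12 N m or more, gives 0.1 rad (6 degrees) on its liner, either way, then holds fast and the grip slips. Twist the hand 0.5 rad or more to tell
- rack: grey sheet-steel tin rack fixed to the table: base plate 125 x 320 mm, 4 mm thick, with three open bays in a row along its y, centres 100 mm apart (the middle one at the origin); each bay is 101 mm along x and 56 mm along y inside, its 3 mm walls reach 44 mm above the table. Origin: centre of the underside, on the table; z up
- drip_tray: shallow bare-metal drip tray fixed to the table, 240 mm (x) by 190 mm (y) outside, walls 3 mm thick and 18 mm high, floor 3 mm thick. Origin: centre of the underside, on the table; z up
- water_bottle: drinking-water bottle, 58 mm across, 165 mm high, standing; a bystander. Origin: centre of its underside
- injector: steel fuel injector body with a 48 mm round foot and a black plug, 66 mm high, standing; a bystander. Origin: centre of its underside
- parts_brush: cleaning brush, 170 mm long, lying flat; a bystander. Origin: middle of its underside, length along its x
Mind the look-alikes: they are no part of the job. What is shaped like the tin_c but orange or pink is not meant.

How it is judged (in metres and radians):
On the way:
1. the loose cap has been test-twisted: turned at least 10 degrees while its tin stood in its bay ((value of joint cap_b_turn above 0.17 rad or value of joint cap_b_turn below -0.17 rad) and distance of tin_b from where it was at the start of the episode below 0.02 m), for 0.1 s.
At the end, for the whole second after the job is handed in: The one loose-capped tin stands at rest on the drip tray's floor, upright within 3 degrees; the two tight-capped tins stand in their own bays, upright, moved under 15 mm, their caps test-twisted too (turned at least 0.04 of the 0.1 rad they give, either way) (x of tin_b in the frame of drip_tray between -0.1 and 0.1 m and y of tin_b in the frame of drip_tray between -0.075 and 0.075 m and z of tin_b in the frame of drip_tray below 0.007 m and angle between tin_b's own z axis and vertical below 0.06 rad and linear speed of tin_b below 0.02 m/s and angular speed of tin_b below 0.2 rad/s and distance of each of tin_a, tin_c from where it was at the start of the episode below 0.015 m and angle between each of tin_a, tin_c's own z axis and vertical below 0.08 rad and (value of joint cap_a_turn above 0.04 rad or value of joint cap_a_turn below -0.04 rad) and (value of joint cap_c_turn above 0.04 rad or value of joint cap_c_turn below -0.04 rad)); the robot touches nothing.
It fails at once if a tight-capped tin is lifted out of its bay (z of any of tin_a, tin_c in the frame of rack above 0.03 m).
It fails at once if a tin is lifted by its cap ((contact force between the fingers and cap_a above 2 N and z of tin_a in the frame of rack above 0.03 m) or (contact force between the fingers and cap_b above 2 N and z of tin_b in the frame of rack above 0.03 m) or (contact force between the fingers and cap_c above 2 N and z of tin_c in the frame of rack above 0.03 m)).
It fails at once if a tin is tipped more than 17 degrees (angle between any of tin_a, tin_b, tin_c's own z axis and vertical above 0.3 rad).
It fails at once if the tin is dropped (falls more than about 15 mm) instead of set down (linear speed of tin_b above 0.55 m/s and contact force between the fingers and tin_b below 0.3 N).
It fails at once if a bystander is moved more than 30 mm (distance of any of water_bottle, injector, parts_brush from where it was at the start of the episode above 0.03 m).
It also fails if it takes over 69 s, if anything falls off the work surface, if the arm or the gripper's body presses on something with over 40 N, if the wrist force passes 120 N, or if a joint passes its speed limit or range.

### The arm

A 6-joint arm with a two-finger parallel gripper is mounted at the origin on the work surface. World frame = base frame: x ahead of the robot, y to its left, z up, the work surface at z = 0. Lengths are in mm, angles in rad, forces in N, time in s.
With the tool pointing down it reaches from about 350 to 975 mm from the base axis. Payload 7.1 kg.
Tool frame: the origin (TCP) lies at the very end of the fingers, on their centre line; the grasp point (between the pads) lies 19 mm behind it; z points along the fingers, y is the line along which they close (so a half turn about z gives the same grasp; the last joint's range is limited). The gripper opens to 88 mm and grips with 3 to 60 N. Pads are 20 mm wide; open, the fingers measure 115 mm over their backs; the gripper's body (75 mm by 178 mm) begins 61 mm behind the grasp point.
Start: joints at [1.274, 0.423, 1.63, -0, 1.089, -0.019], TCP at [171.369, 601.03, 222.675] pointing down, gripper open.
Joint ranges: [-3, 3], [-0.9, 2.11], [0.09, 2.58], [-1.31, 4.45], [0.11, 2.69], [-2.54, 2.54]. Speed limits (rad/s): [2.39, 2.39, 3.01, 3.14, 3.14, 3.14].

### API

Orientations are given as a rotation vector (axis times angle).
In Python, from workcell import get_obs, get_image, job, models gives the robot as it stands.
- The arm moves only by the tool jog_arm, never from a script. Its argument "increments" is one flat list of numbers, 7 for each row, row after row: the turn, a rotation vector about the tool's x, y, z in degrees, then the shift along the tool's x, y, z in mm, then the opening in per cent of the stroke, from 0 (shut) to 100 (fully open). A call has 1 to 12 rows; each row shifts and turns the commanded pose from where the row before left it, along the tool's axes as they then stand; what a row does not reach is not made up. A row lasts 1/8 s, in which the tool goes at most 62.5 mm and 10.7 degrees, less where a joint would pass 70% of its speed; a pose out of reach is approached as far as the arm can. A call is refused whole if a number of a shift passes 62.5 or a number of a turn 10.7, either way. A call with a gripper value outside its range is refused whole. The fingers move at their own pace and stop on an object; the grip force is fixed at half the most. Time passes only in rows, so rows that do not move let the fingers close. It gives the time, the measured TCP pose, the force, the opening and the grip force at its end, in the units of the state.
- get_obs(): the state, without advancing time (a new reading comes with each control period).
- get_image(name): name is "side" or "top"; returns a dict with "pixels" (420x560x3 uint8, blue, green, red), "depth" (420x560 float32, mm along the optical axis (not along the pixel's ray), 0 where there is no reading), "fx", "fy", "cx", "cy" (pixels), "k1" (the pictures are not rectified: a ray, as slopes to the right and down, at radius r is drawn at 1 + k1 r^2 times it, then the intrinsics apply), "cam_to_world" (4x4, takes a point from camera to world coordinates). Camera axes: x right, y up, looking along -z (the intrinsics and any distortion apply to the point x, -y, -z); pixel columns grow to the right and rows downward; lengths in mm; the calibration is good to about 2 mm. A picture is of the moment at which its call begins.
- job.close_job(): hands the job in; it is judged then, once.
Trained networks look in the newest picture that a camera, given by its name, has taken for a name from the list of things; names that differ only in an ending like _2 or _b are one class to them, and where a whole thing is asked for, a point or a joint stands for the part that bears it (a point fixed in the world has none). Each returns a list of dicts, best first, with "p" (0 to 1); they miss things now and then, are a little off and sometimes report something else, mostly with a low value. They report only what shows in the picture. A call takes as long as a camera call. They do not tell look-alikes from the thing itself.
- models.look_for(target, camera): "centre" ([x, y, z] in mm, in world coordinates, good to about 4 mm: the middle of the surface that is visible of it).
- models.regions_of(target, camera): "region" (420x560 bool, what is visible of it).
The state is a dict: "t": time; "qpos": joint angles; "qvel": joint speeds; "joint_torque": joint torques, N m; "ee_pos": TCP position; "orientation": TCP orientation; "ft_force": force on the tool from outside, world axes, zero at the start; "moment": the same for the moment, N m; "width": finger opening in mm; "grasp_force": force on a finger pad.
Only numpy, scipy, OpenCV 4.12 (cv2) and the standard library are available. Lean on these libraries where they do the work, as an engineer would, in place of code of your own. Each camera call takes 0.05 s, during which the arm holds its last target. There are 200 camera calls.

## Working session

There is one attempt and no reset: what is moved stays moved. The work goes in short steps, Python scripts to look and compute and a tool call to move; the robot and the scene stay as the last step left them, time stands still between calls to the robot, and variables do not carry over. Pictures are saved under pics/ and viewed, at most 10 in all, crops included, and the job is handed in when it is done.

Besides the shell and the picture viewer there is one more tool, called by a JSON object that holds its "name" and its "arguments", one argument or row to a line. jog_arm: Moves the arm, as the interface text tells. Its arguments: {"type":"object","properties":{"increments":{"type":"array"}},"required":["increments"]}

```bash
mkdir -p pics; cat > h.py <<'E'
import numpy as np, cv2
from workcell import get_obs, get_image, job, models
def world(im):
    h,w=im["depth"].shape
    u,v=np.meshgrid(np.arange(w),np.arange(h))
    K=np.array([[im["fx"],0,im["cx"]],[0,im["fy"],im["cy"]],[0,0,1.]])
    p=cv2.undistortPoints(np.stack([u,v],-1).reshape(-1,1,2).astype(float),K,np.array([im["k1"],0,0,0.])).reshape(h,w,2)
    d=im["depth"]
    P=np.stack([p[...,0]*d,-p[...,1]*d,-d,np.ones_like(d)],-1)@np.array(im["cam_to_world"]).T
    P[d==0]=np.nan
    return P[...,:3]
E
python3 - <<'E'
from h import *
for n in("top","side"):
    im=get_image(n); cv2.imwrite(f"pics/{n}0.png",im["pixels"]); P=world(im); np.save(f"{n}0.npy",P)
    print(n,im["cam_to_world"])
    for t in("tin_a","cap_a","rack","drip_tray","water_bottle","injector","parts_brush"):
        for r in models.look_for(t,n): print(t,np.round(r["centre"]),round(r["p"],2))
o=get_obs();print(o["t"],o["orientation"],o["width"])
E
```

```text
top [[ 4.84152042e-03  9.93404421e-01 -1.14560969e-01  4.73338250e+02]
 [-9.99988241e-01  4.77778095e-03 -8.30952908e-04  5.72076988e+01]
 [-2.78125076e-04  1.14563645e-01  9.93415872e-01  1.18066809e+03]
 [ 0.00000000e+00  0.00000000e+00  0.00000000e+00  1.00000000e+00]]
tin_a [626. 434. 126.] 0.98
tin_a [549. 268. 126.] 0.94
tin_a [380. 324. 125.] 0.88
tin_a [563. 179. 130.] 0.79
tin_a [387. 180. 124.] 0.79
tin_a [578.  79. 132.] 0.62
tin_a [474. 424. 124.] 0.56
cap_a [404. 335. 154.] 0.74
cap_a [398. 170. 151.] 0.74
cap_a [582. 183. 154.] 0.71
cap_a [622. 458. 154.] 0.6
cap_a [467. 418. 152.] 0.53
cap_a [595.  82. 155.] 0.49
cap_a [568. 279. 153.] 0.47
rack [556. 142.   1.] 0.71
drip_tray [ 496. -246.    4.] 0.78
water_bottle [754. 172. 110.] 0.78
injector [583. 182. 152.] 0.68
injector [ 764. -209.   29.] 0.61
parts_brush [766.  11.  19.] 0.66
side [[ 8.96085851e-01  2.79448314e-01 -3.44875031e-01  2.34562039e+02]
 [-4.43599129e-01  5.91452776e-01 -6.73352379e-01 -6.11441354e+02]
 [ 1.58101071e-02  7.56367803e-01  6.53955493e-01  7.20014474e+02]
 [ 0.00000000e+00  0.00000000e+00  0.00000000e+00  1.00000000e+00]]
tin_a [458. 397.  94.] 0.92
tin_a [538. 257. 118.] 0.87
tin_a [377. 159.  88.] 0.87
tin_a [554. 163. 116.] 0.81
tin_a [374. 316. 106.] 0.71
tin_a [620. 430. 108.] 0.63
tin_a [572.  60. 110.] 0.56
cap_a [401. 163. 149.] 0.68
cap_a [591.  76. 154.] 0.65
cap_a [461. 411. 151.] 0.59
cap_a [396. 328. 146.] 0.58
cap_a [571. 273. 158.] 0.53
cap_a [584. 174. 155.] 0.48
cap_a [615. 447. 146.] 0.41
rack [530.  65.  16.] 0.56
drip_tray [ 489. -256.    2.] 0.93
water_bottle [753. 153.  80.] 0.79
injector [ 754. -217.   29.] 0.69
0.8 [4.34915097e-01 3.11130512e+00 7.15500679e-05] 87.98172621718284
```

View pics/top0.png

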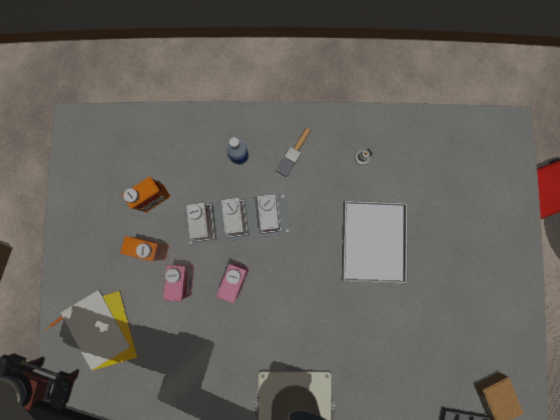

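View pics/side0.png

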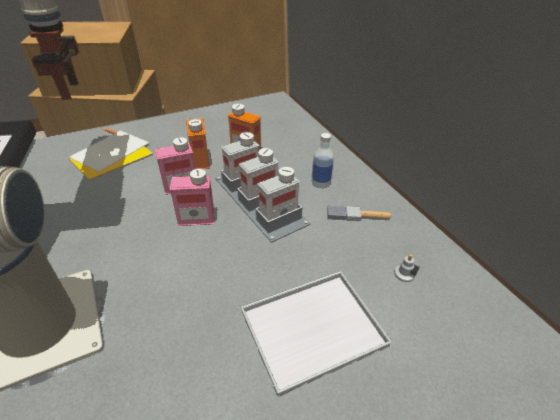

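The top view shows three white tins in the grey rack at pixels (200,220), (233,217) and (268,212). The pink ones at (175,282) and (232,282) and the orange ones at (147,193) and (140,248) stand loose outside it, so they are look-alikes. The tray is at (374,242), the bottle at (237,150), the brush at (293,152) and the injector at (363,156). Next I measure the caps, the rack angle and the tray, with one enlarged crop to confirm.

```bash
python3 - <<'E'
from h import *
im=cv2.imread("pics/top0.png"); P=np.load("top0.npy")
cv2.imwrite("pics/crop0.png",cv2.resize(im[170:310,110:300],None,fx=4,fy=4,interpolation=cv2.INTER_CUBIC))
Z=P[...,2]
# side camera too
for n in("top","side"):
    P=np.load(n+"0.npy");X,Y,Z=P[...,0],P[...,1],P[...,2]
    print(n,"table z",np.nanmedian(Z[(abs(X-500)<60)&(abs(Y)<30)]), "tray floor",np.nanmedian(Z[(abs(X-490)<60)&(abs(Y+250)<40)]))
    for c in((568,279),(583,181),(594,80)):
        near=np.hypot(X-c[0],Y-c[1])<27
        cap=near&(Z>146)&(Z<163)
        rx,ry=P[cap][:,0],P[cap][:,1]
        (cx,cy),r=cv2.minEnclosingCircle(P[cap][:,:2].astype(np.float32))
        body=(abs(X-c[0]+20)<70)&(abs(Y-c[1])<42)&(Z>118)&(Z<133)
        print(c,"cap",cx,cy,r,"med",np.median(rx),np.median(ry),np.median(P[cap][:,2]),cap.sum(),"body",cv2.minAreaRect(P[body][:,:2].astype(np.float32)),np.median(P[body][:,2]))
    tr=(abs(X-490)<140)&(abs(Y+250)<120)&(Z>9)&(Z<26)
    print("tray rim",cv2.minAreaRect(P[tr][:,:2].astype(np.float32)))
    rk=(X>480)&(X<660)&(Y>-20)&(Y<345)&(Z>2)&(Z<50)
    print("rack",cv2.minAreaRect(P[rk][:,:2].astype(np.float32)))
E
```

```text
top table z -0.028604351215335555 tray floor 2.491745917798994
(568, 279) cap 573.4893798828125 283.94451904296875 19.60813331604004 med 573.0723234321933 282.6707151752525 155.36655076761826 147 body ((552.5192260742188, 280.8822937011719), (97.2923355102539, 49.52789306640625), 7.512649059295654) 129.532446938406
(583, 181) cap 587.8938598632812 186.20791625976562 19.511762619018555 med 587.1960530405729 186.9062059762391 155.08112361002145 156 body ((566.6650390625, 184.07130432128906), (95.89407348632812, 51.59436798095703), 7.635213851928711) 129.46976537895318
(594, 80) cap 598.6454467773438 87.1786117553711 19.193815231323242 med 598.4562876124653 87.18993682981956 155.01662544597684 153 body ((577.5731811523438, 84.3376693725586), (96.20178985595703, 51.14726638793945), 6.562662124633789) 129.2842695598929
tray rim ((499.1012878417969, -242.93426513671875), (195.70956420898438, 245.2950439453125), 88.42288970947266)
rack ((569.5601196289062, 163.7705535888672), (362.69146728515625, 179.10507202148438), 89.68795013427734)
side table z -0.017284559006156996 tray floor 3.1167598
[... 288 characters left out ...]
17382812 184.6405792236328 20.824417114257812 med 584.7097254004339 179.51076531927316 154.11681648625404 130 body ((564.24267578125, 181.635009765625), (95.67361450195312, 54.20021057128906), 6.885564804077148) 128.67835768293833
(594, 80) cap 595.0637817382812 84.08515167236328 20.951919555664062 med 594.935973934122 79.17428489708482 154.40935846327022 153 body ((575.8555297851562, 80.81278228759766), (97.51607513427734, 51.041259765625), 6.430998802185059) 128.785028177958
tray rim ((497.57275390625, -244.92640686035156), (196.86407470703125, 246.26071166992188), 87.84247589111328)
rack ((569.1907348632812, 161.8990478515625), (178.21707153320312, 362.4210205078125), 0.10415653139352798)
```

View pics/crop0.png

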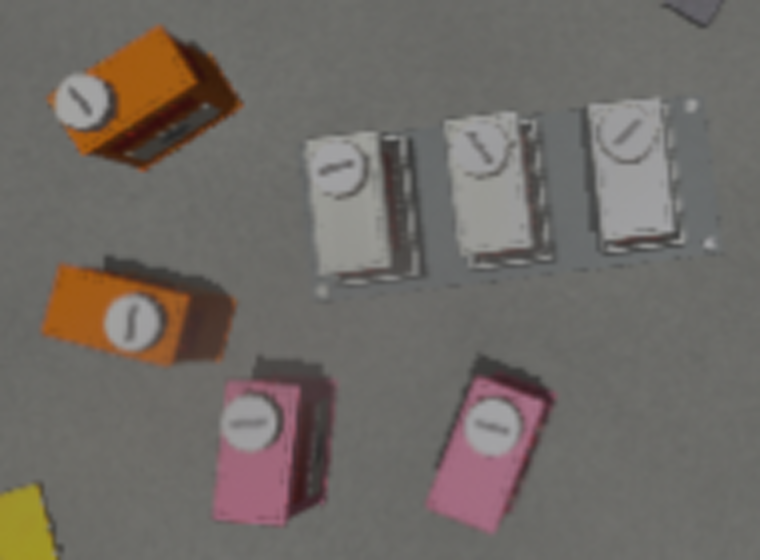

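The crop confirms it: the three white tins stand in the grey rack, with caps at about (338,167), (480,148) and (627,132), while the pink and orange ones stand outside it. Heights match what they should be: tin top 129, cap top 155. The rack is turned about 7.4°. Averaged over both cameras, the caps are at (572,283), (586,185) and (597.5,86). I go to the first one.

{"name": "jog_arm", "arguments": {
  "increments": [0, 0, 0, -43, -17.8, 0, 70, 0, 0, 0, -43, -17.8, 0, 70, 0, 0, 0, -43, -17.8, 0, 70, 0, 0, 0, -43, -17.8, 0, 70, 0, 0, 0, -43, -17.8, 0, 70, 0, 0, 0, -43, -17.8, 0, 70, 0, 0, 0, -43, -17.8, 0, 70, 0, 0, 0, -43, -17.8, 0, 70, 0, 0, 0, -43, -17.8, 0, 70, 0, 0, 0, -43, -17.8, 0, 70, 0, 0, 0, -43, -17.8, 0, 70, 0, 0, 0, 0, 0, 0, 70]
}}

```text
t: 2.3
ee_pos: [574.7, 281.0, 222.6]
orientation: [0.44, 3.11, 0.0]
ft_force: [-0.9, 0.0, -0.5]
width: 61.2
grasp_force: 0.0
```

{"name": "jog_arm", "arguments": {
  "increments": [0, 0, 0, 0, 0, 30, 70, 0, 0, 0, 0, 0, 30, 70, 0, 0, 0, 0, 0, 16, 70, 0, 0, 0, 0, 0, 10, 70, 0, 0, 0, 0, 0, 0, 70, 0, 0, 0, 0, 0, 0, 0, 0, 0, 0, 0, 0, 0, 0, 0, 0, 0, 0, 0, 0, 0, 0, 0, 0, 0, 0, 0, 0, 0, 0, 0, 0, 0, 0, 0, 0, 0, 0, 0, 0, 0, 0, 0]
}}

```text
invalid input
```

```bash
python3 - <<'E'
from h import *
o=get_obs();print(o["ee_pos"],o["width"],o["grasp_force"],o["ft_force"],o["moment"])
E
```

```text
[574.73092569 281.01623158 222.59495966] 61.203901301715085 0.0 [-0.88927689  0.03895943 -0.49635827] [-0.01297672 -0.00037628  0.01548555]
```

Miscounted numbers; I resend with 10 rows.

{"name": "jog_arm", "arguments": {
  "increments": [0, 0, 0, 0, 0, 30, 70, 0, 0, 0, 0, 0, 30, 70, 0, 0, 0, 0, 0, 16, 70, 0, 0, 0, 0, 0, 10, 70, 0, 0, 0, 0, 0, 0, 70, 0, 0, 0, 0, 0, 0, 0, 0, 0, 0, 0, 0, 0, 0, 0, 0, 0, 0, 0, 0, 0, 0, 0, 0, 0, 0, 0, 0, 0, 0, 0, 0, 0, 0, 0]
}}

```text
t: 3.55
ee_pos: [572.8, 283.0, 137.3]
orientation: [0.435, 3.111, 0.0]
ft_force: [-0.7, -1.7, 5.6]
width: 37.3
grasp_force: 30.0
```

```bash
python3 - <<'E'
from h import *
o=get_obs();print(o["ee_pos"],o["width"],o["grasp_force"],o["ft_force"],o["moment"])
E
```

```text
[572.82181959 282.97415479 137.28563677] 37.288772602965885 30.00527948141098 [-0.6789154  -1.74764641  5.55259856] [-0.39723807  0.17129089  0.00998469]
```

Cap 1 is gripped: 37.3 mm wide at 30 N. I twist it 40° anticlockwise.

{"name": "jog_arm", "arguments": {
  "increments": [0, 0, -5, 0, 0, 0, 0, 0, 0, -5, 0, 0, 0, 0, 0, 0, -5, 0, 0, 0, 0, 0, 0, -5, 0, 0, 0, 0, 0, 0, -5, 0, 0, 0, 0, 0, 0, -5, 0, 0, 0, 0, 0, 0, -5, 0, 0, 0, 0, 0, 0, -5, 0, 0, 0, 0]
}}

```text
t: 4.55
ee_pos: [572.2, 282.5, 136.3]
orientation: [0.657, -3.071, 0.0]
ft_force: [-0.2, -0.8, -0.3]
width: 37.2
grasp_force: 30.0
```

```bash
python3 - <<'E'
from h import *
o=get_obs();print(o["ee_pos"],o["orientation"],o["width"],o["grasp_force"],o["ft_force"],o["moment"],o["joint_torque"])
E
```

```text
[572.2198408  282.51299838 136.31953857] [ 6.56697680e-01 -3.07100955e+00  2.61680450e-04] 37.23001486780009 30.00463753938675 [-0.18504077 -0.82552376 -0.31895488] [-0.25198042 -0.06710977 -0.45714617] [ 2.30948769e+00 -5.67722297e+01 -2.48204595e+01  3.96450993e-02
 -5.81624061e-01  1.00097645e-01]
```

Moment −0.46 N m at a 40° twist, so cap 1 is tight. On to cap 2, which I'll twist back clockwise so as not to unwind the wrist.

{"name": "jog_arm", "arguments": {
  "increments": [0, 0, 0, 0, 0, 0, 70, 0, 0, 0, 0, 0, 0, 70, 0, 0, 0, 0, 0, -20, 70, 0, 0, 0, 0, 0, -20, 70, 0, 0, 0, 9, -31.6, 0, 70, 0, 0, 0, 9, -31.6, 0, 70, 0, 0, 0, 9, -31.6, 0, 70, 0, 0, 0, 0, 0, 0, 70, 0, 0, 0, 0, 0, 20, 70, 0, 0, 0, 0, 0, 20, 70, 0, 0, 0, 0, 0, 0, 70]
}}

```text
t: 5.92
ee_pos: [585.4, 185.8, 135.2]
orientation: [0.656, -3.069, 0.0]
ft_force: [-0.2, -1.0, -0.4]
width: 61.6
grasp_force: 0.0
```

{"name": "jog_arm", "arguments": {
  "increments": [0, 0, 0, 0, 0, 0, 0, 0, 0, 0, 0, 0, 0, 0, 0, 0, 0, 0, 0, 0, 0, 0, 0, 0, 0, 0, 0, 0]
}}

```text
t: 6.42
ee_pos: [587.2, 185.4, 137.3]
orientation: [-0.655, 3.071, -0.0]
ft_force: [0.7, -1.1, 2.4]
width: 37.3
grasp_force: 30.0
```

{"name": "jog_arm", "arguments": {
  "increments": [0, 0, 5, 0, 0, 0, 0, 0, 0, 5, 0, 0, 0, 0, 0, 0, 5, 0, 0, 0, 0, 0, 0, 5, 0, 0, 0, 0, 0, 0, 5, 0, 0, 0, 0, 0, 0, 5, 0, 0, 0, 0, 0, 0, 5, 0, 0, 0, 0, 0, 0, 5, 0, 0, 0, 0]
}}

```text
t: 7.42
ee_pos: [591.8, 184.2, 139.7]
orientation: [0.434, 3.1, 0.0]
ft_force: [10.5, -9.9, 10.1]
width: 37.2
grasp_force: 30.2
```

```bash
python3 - <<'E'
from h import *
o=get_obs();print(o["ee_pos"],o["orientation"],o["width"],o["grasp_force"],o["ft_force"],o["moment"],o["joint_torque"])
E
```

```text
[591.8123997  184.17289514 139.73567899] [4.33601934e-01 3.10011134e+00 1.04577695e-04] 37.168404960949914 30.162889659404755 [10.46414109 -9.89014481 10.0993441 ] [-2.04757864 -1.66340774  0.77628097] [  7.28688687 -46.67618752 -14.10746992   3.69823761   2.26500817
  -0.18663477]
```

Cap 2 resists too, but the hand was pushed about 5 mm aside. I release in place and take a look.

{"name": "jog_arm", "arguments": {
  "increments": [0, 0, 0, 0, 0, 0, 0]
}}

```text
t: 7.55
ee_pos: [591.8, 184.3, 139.9]
orientation: [0.432, 3.1, 0.001]
ft_force: [9.6, -8.1, 10.5]
width: 37.2
grasp_force: 30.2
```

```bash
python3 - <<'E'
from h import *
o=get_obs();print(o["ee_pos"],o["orientation"],o["width"],o["grasp_force"],o["ft_force"],o["moment"],o["qpos"])
a=get_image("side")["pixels"][130:250,190:330]; b=get_image("top")["pixels"][160:280,150:310]
cv2.imwrite("pics/c2.png",np.hstack([cv2.resize(a,(400,343),interpolation=cv2.INTER_CUBIC),cv2.resize(b,(400,343),interpolation=cv2.INTER_CUBIC)]))
E
```

```text
[591.81598697 184.34976038 139.89651447] [4.31926640e-01 3.10045811e+00 9.46344722e-04] 37.22530153273681 30.16831398010254 [ 9.62841125 -8.07303198 10.52142439] [-1.80876383 -1.62314432  0.53287145] [ 0.28479444  0.51213009  1.70449782 -0.00510629  0.9145172  -1.00606786]
```

View pics/c2.png

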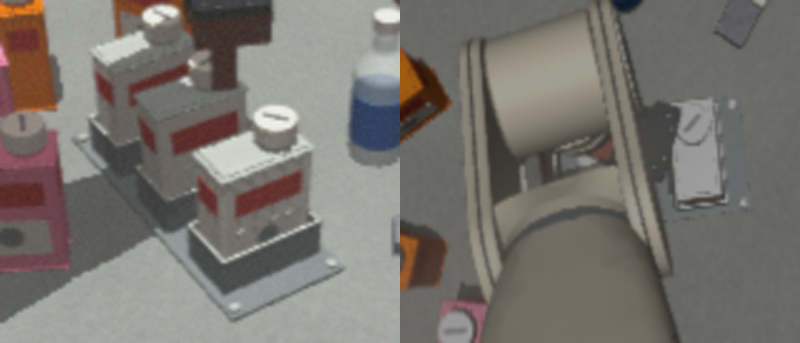

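The tin is still upright in its bay, with the fingers on its cap at about (220,75) in the left half. I open, lift, and read the pose.

{"name": "jog_arm", "arguments": {
  "increments": [0, 0, 0, 0, 0, 0, 70, 0, 0, 0, 0, 0, 0, 70, 0, 0, 0, 0, 0, -20, 70, 0, 0, 0, 0, 0, -20, 70, 0, 0, 0, 0, 0, 0, 70, 0, 0, 0, 0, 0, 0, 70]
}}

```text
t: 8.4
ee_pos: [586.2, 185.5, 176.6]
orientation: [-0.435, -3.111, 0.0]
ft_force: [-0.4, -1.3, 0.5]
width: 61.3
grasp_force: 0.0
```

```bash
python3 - <<'E'
from h import *
o=get_obs();print(o["ee_pos"],o["orientation"],o["ft_force"],o["moment"])
P=world(get_image("side"));X,Y,Z=P[...,0],P[...,1],P[...,2]
for c in((571,280),(585,182),(596,82)):
    cap=(np.hypot(X-c[0],Y-c[1])<30)&(Z>148)&(Z<160)
    body=(abs(X-c[0]+20)<70)&(abs(Y-c[1])<42)&(Z>118)&(Z<133)
    print(cv2.minEnclosingCircle(P[cap][:,:2].astype(np.float32)),np.median(P[cap][:,2]),cv2.minAreaRect(P[body][:,:2].astype(np.float32)),np.median(P[body][:,2]))
E
```

```text
[586.23429387 185.515781   176.6372066 ] [-4.34716426e-01 -3.11111640e+00  3.51236573e-05] [-0.40809315 -1.34821753  0.50311304] [-0.04854791  0.06105879  0.01439755]
((572.6265869140625, 282.35467529296875), 19.701168060302734) 154.48914555695228 ((550.5140991210938, 279.29779052734375), (97.22526550292969, 54.236839294433594), 11.527494430541992) 128.65999874969202
((586.32861328125, 182.4124755859375), 19.38776397705078) 153.85710867488888 ((565.0625, 178.668212890625), (96.30254364013672, 53.82228469848633), 3.701380491256714) 128.57189444069206
((596.557373046875, 84.50689697265625), 20.28352165222168) 154.58130702392282 ((575.3068237304688, 82.14360809326172), (97.54736328125, 54.467437744140625), 7.319844722747803) 128.68390892787534
```

Tins 1 and 2 have turned only within the bay play, +4° and −3.5°, and are upright. Now cap 3.

{"name": "jog_arm", "arguments": {
  "increments": [0, 0, 0, -12.6, -31, 0, 70, 0, 0, 0, -12.6, -31, 0, 70, 0, 0, 0, -12.6, -31, 0, 70, 0, 0, 0, 0, 0, 0, 70, 0, 0, 0, 0, 0, 20, 70, 0, 0, 0, 0, 0, 20, 70, 0, 0, 0, 0, 0, 0, 70, 0, 0, 0, 0, 0, 0, 0, 0, 0, 0, 0, 0, 0, 0, 0, 0, 0, 0, 0, 0, 0, 0, 0, 0, 0, 0, 0, 0]
}}

```text
t: 9.82
ee_pos: [597.8, 85.6, 137.4]
orientation: [0.435, 3.11, 0.0]
ft_force: [-0.6, -0.5, 3.0]
width: 37.3
grasp_force: 30.0
```

{"name": "jog_arm", "arguments": {
  "increments": [0, 0, -5, 0, 0, 0, 0, 0, 0, -5, 0, 0, 0, 0, 0, 0, -5, 0, 0, 0, 0, 0, 0, -5, 0, 0, 0, 0, 0, 0, -5, 0, 0, 0, 0, 0, 0, -5, 0, 0, 0, 0, 0, 0, -5, 0, 0, 0, 0, 0, 0, -5, 0, 0, 0, 0]
}}

```text
t: 10.82
ee_pos: [597.7, 85.5, 137.4]
orientation: [-0.659, 3.071, -0.0]
ft_force: [-1.3, -2.0, 4.6]
width: 37.3
grasp_force: 30.0
```

```bash
python3 - <<'E'
from h import *
o=get_obs();print(o["ee_pos"],o["orientation"],o["width"],o["grasp_force"],o["ft_force"],o["moment"],o["joint_torque"])
E
```

```text
[597.72981065  85.46753316 137.35104292] [-6.59319614e-01  3.07083878e+00 -4.21032042e-04] 37.34544488296635 29.99636560678482 [-1.33969083 -2.03071348  4.55802605] [-0.27398802  0.24678302 -0.0432052 ] [  0.81072181 -52.37495899 -22.57558823   0.26841296  -0.33750024
   0.89288134]
```

Cap 3 turned freely: −0.04 N m against 0.46 and 0.5–0.8. I release, lift, move clear, and check the bars and tin poses in the image.

{"name": "jog_arm", "arguments": {
  "increments": [0, 0, 0, 0, 0, 0, 70, 0, 0, 0, 0, 0, 0, 70, 0, 0, 0, 0, 0, -20, 70, 0, 0, 0, 0, 0, -40, 70, 0, 0, 0, 18.4, -41, 0, 70, 0, 0, 0, 18.4, -41, 0, 70, 0, 0, 0, 18.4, -41, 0, 70, 0, 0, 0, 18.4, -41, 0, 70, 0, 0, 0, 18.4, -41, 0, 70, 0, 0, 0, 0, 0, 0, 70]
}}

```text
t: 12.08
ee_pos: [597.0, -141.6, 196.5]
orientation: [-0.648, 3.074, -0.0]
ft_force: [-0.6, -0.5, -0.9]
width: 61.1
grasp_force: 0.0
```

```bash
python3 - <<'E'
from h import *
o=get_obs();print(o["t"],o["ee_pos"],o["orientation"])
def sh(im):return cv2.resize(im[180:250,175:300],(700,392),interpolation=cv2.INTER_CUBIC)
im=get_image("top");cv2.imwrite("pics/bars.png",cv2.resize(np.vstack([sh(cv2.imread("pics/top0.png")),sh(im["pixels"])]),None,fx=.75,fy=.75))
for n,i in(("top",im),("side",get_image("side"))):
  P=world(i);X,Y,Z=P[...,0],P[...,1],P[...,2]
  for c in((571,280),(585,182),(596,82)):
    cap=(np.hypot(X-c[0],Y-c[1])<30)&(Z>148)&(Z<160)
    body=(abs(X-c[0]+20)<70)&(abs(Y-c[1])<42)&(Z>118)&(Z<133)
    print(n,cv2.minEnclosingCircle(P[cap][:,:2].astype(np.float32)),np.median(P[cap][:,2]),cv2.minAreaRect(P[body][:,:2].astype(np.float32)),np.median(P[body][:,2]))
E
```

```text
12.075 [ 596.95239799 -141.59257492  196.51715779] [-6.48057957e-01  3.07390083e+00 -4.07158006e-04]
top ((574.9761962890625, 284.4376525878906), 19.464500427246094) 155.29949922061496 ((553.1895751953125, 281.38751220703125), (96.863037109375, 49.893699645996094), 11.212529182434082) 129.28462974879358
top ((588.3126831054688, 184.68983459472656), 19.139179229736328) 155.56198224947275 ((566.8047485351562, 182.34030151367188), (96.76383972167969, 51.33027648925781), 6.7157301902771) 129.42053158061856
top ((599.429443359375, 86.90596008300781), 19.53624153137207) 155.24743939065502 ((577.6156005859375, 84.3614501953125), (96.60289001464844, 51.27361297607422), 6.451450824737549) 129.29030708747143
side ((573.8201293945312, 282.4563293457031), 20.750835418701172) 154.38211881695793 ((550.1306762695312, 280.3774108886719), (96.2105484008789, 56.90702438354492), 9.531817436218262) 128.66375023854732
side ((585.6866455078125, 181.92633056640625), 20.016489028930664) 154.47153986345631 ((564.3679809570312, 177.4351348876953), (98.51883697509766, 54.1786994934082), 2.6464972496032715) 128.6817897802523
side ((597.4752197265625, 84.85527038574219), 19.974802017211914) 154.35075914426665 ((575.3375854492188, 82.46742248535156), (96.50057983398438, 54.119781494140625), 6.584680557250977) 128.68849714738553
```

View pics/bars.png

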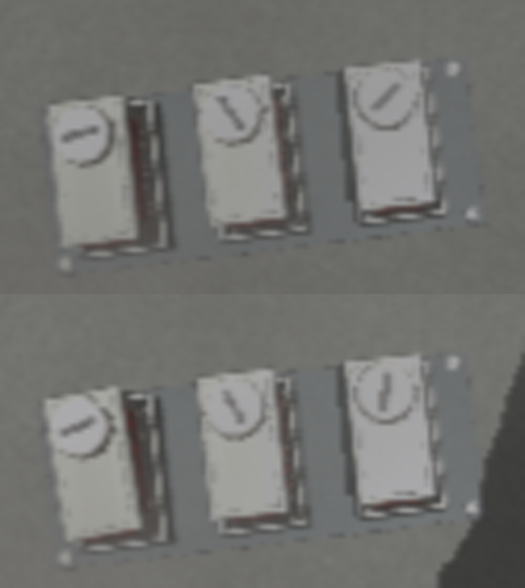

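Top row is before, bottom row after. The bar on cap 3 at (385,100)→(387,385) turned by about 40°, while cap 1 (85,425) and cap 2 (235,405) moved only slightly. I'll measure the bar angles from the pixels, since cap 2's give should be about 6° beyond its tin's turn.

```bash
python3 - <<'E'
from h import *
K=12
def bar(g,u,v):
    p=cv2.getRectSubPix(g,(15,15),(u,v)); p=p-cv2.GaussianBlur(p,(0,0),6)
    yy,xx=np.mgrid[-7:8,-7:8]; m=np.hypot(xx,yy)<6.2
    w=np.clip(np.median(p[m])-p-2,0,None)*m
    w/=w.sum();mx,my=(w*xx).sum(),(w*yy).sum();x=xx-mx;y=yy-my
    return round(float(np.degrees(.5*np.arctan2(-2*(w*x*y).sum(),(w*(x*x-y*y)).sum()))),1)
def pix(im,p):
    c=np.linalg.inv(im["cam_to_world"])@np.array([*p,1]);a,b=c[0]/-c[2],-c[1]/-c[2];s=1+im["k1"]*(a*a+b*b)
    return im["fx"]*a*s+im["cx"],im["fy"]*b*s+im["cy"]
ims=[get_image("top") for _ in range(4)]
g1=np.mean([cv2.cvtColor(i["pixels"],6).astype(np.float32) for i in ims],0).astype(np.float32)
g0=cv2.cvtColor(cv2.imread("pics/top0.png"),6).astype(np.float32)
for a,b in zip([(573.5,283.9),(587.9,186.2),(598.6,87.2)],[(575,284.4),(588.3,184.7),(599.4,86.9)]):
    print(bar(g0,*pix(ims[0],(*a,155))),bar(g1,*pix(ims[0],(*b,155))))
E
```

```text
12.3 17.5
-56.5 -67.0
38.3 80.3
```

Cap 2's bar turned −10.5°, i.e. a few degrees of tin play plus the 6° give. Cap 3's turned +42°. So tin 3, at y≈84, is the loose one. I align the hand with its body: tool y needs to be at 96.5°.

{"name": "jog_arm", "arguments": {
  "increments": [0, 0, 8.8, 0, 0, 0, 80, 0, 0, 8.8, 0, 0, 0, 80, 0, 0, 0, 0, 0, 0, 80, 0, 0, 0, 0, 0, 0, 80]
}}

```text
t: 12.88
ee_pos: [597.2, -138.5, 196.7]
orientation: [-0.183, 3.136, -0.0]
ft_force: [-0.2, -0.9, 0.2]
width: 69.9
grasp_force: 0.0
```

```bash
python3 - <<'E'
from h import *
from scipy.spatial.transform import Rotation as R
o=get_obs();r=R.from_rotvec(o["orientation"]).as_matrix()
print(o["t"],o["ee_pos"],r[:,1],np.degrees(np.arctan2(r[1,1],r[0,1])),o["width"])
print(r.T@(np.array([576.5,83.4,90])-o["ee_pos"]))
E
```

```text
12.875 [ 597.1641786  -138.4769788   196.70061754] [-1.16578834e-01  9.93181441e-01 -1.66577620e-05] 96.69469815679753 69.9101951412213
[ -5.34228908 222.77488082 106.69693625]
```

{"name": "jog_arm", "arguments": {
  "increments": [0, 0, 0, -1, 45, 0, 80, 0, 0, 0, -1, 45, 0, 80, 0, 0, 0, -1, 45, 0, 80, 0, 0, 0, -1, 45, 0, 80, 0, 0, 0, -1.3, 42.8, 0, 80, 0, 0, 0, 0, 0, 0, 80, 0, 0, 0, 0, 0, 25, 80, 0, 0, 0, 0, 0, 20, 80, 0, 0, 0, 0, 0, 20, 80, 0, 0, 0, 0, 0, 20, 80, 0, 0, 0, 0, 0, 20, 80, 0, 0, 0, 0, 0, 0, 80]
}}

```text
t: 14.38
ee_pos: [576.1, 81.9, 90.3]
orientation: [0.178, -3.133, 0.001]
ft_force: [-0.6, 0.6, 0.4]
width: 70.3
grasp_force: 0.0
```

{"name": "jog_arm", "arguments": {
  "increments": [0, 0, 0, 0, 0, 0, 0, 0, 0, 0, 0, 0, 0, 0, 0, 0, 0, 0, 0, 0, 0, 0, 0, 0, 0, 0, 0, 0, 0, 0, 0, 0, 0, 0, 0]
}}

```text
t: 15.0
ee_pos: [577.9, 82.8, 92.6]
orientation: [-0.178, 3.135, -0.0]
ft_force: [0.3, -1.1, 6.2]
width: 49.9
grasp_force: 29.9
```

Tin gripped at 49.9 mm. Lift it straight up.

{"name": "jog_arm", "arguments": {
  "increments": [0, 0, 0, 0, 0, -5, 0, 0, 0, 0, 0, 0, -8, 0, 0, 0, 0, 0, 0, -10, 0, 0, 0, 0, 0, 0, -12, 0, 0, 0, 0, 0, 0, -12, 0, 0, 0, 0, 0, 0, -12, 0, 0, 0, 0, 0, 0, -11, 0, 0, 0, 0, 0, 0, 0, 0]
}}

```text
t: 16.0
ee_pos: [577.9, 83.0, 162.9]
orientation: [-0.177, 3.135, 0.0]
ft_force: [-0.7, 0.4, -3.7]
width: 49.9
grasp_force: 29.9
```

{"name": "jog_arm", "arguments": {
  "increments": [0, 0, 0, 4, -11, 0, 0, 0, 0, 0, 8, -21, 0, 0, 0, 0, 0, 12, -32, 0, 0, 0, 0, 0, 14, -38, 0, 0, 0, 0, 0, 14, -38, 0, 0, 0, 0, 0, 14, -38, 0, 0, 0, 0, 0, 14, -38, 0, 0, 0, 0, 0, 14, -38, 0, 0, 0, 0, 0, 12, -32, 0, 0, 0, 0, 0, 7, -19, 0, 0, 0, 0, 0, 4, -10, 0, 0, 0, 0, 0, 0, 0, 0, 0]
}}

```text
t: 17.5
ee_pos: [496.2, -243.4, 161.5]
orientation: [0.176, -3.136, -0.001]
ft_force: [0.5, 0.4, -3.5]
width: 50.0
grasp_force: 29.9
```

{"name": "jog_arm", "arguments": {
  "increments": [0, 0, 0, 0, 0, 0, 0, 0, 0, 0, 0, 0, 0, 0]
}}

```text
t: 17.75
ee_pos: [496.7, -242.4, 161.7]
orientation: [0.18, -3.136, -0.0]
ft_force: [-1.3, 0.2, -2.8]
width: 49.9
grasp_force: 29.9
```

```bash
python3 - <<'E'
from h import *
o=get_obs();print(o["t"],o["ee_pos"],o["orientation"],o["width"],o["grasp_force"],o["ft_force"],o["qpos"])
i=get_image("side");P=world(i);cv2.imwrite("pics/carry.png",i["pixels"])
E
```

```text
17.75 [ 496.73917659 -242.40263224  161.66074604] [ 1.79558688e-01 -3.13636720e+00 -2.71473305e-04] 49.94053824986701 29.9049711227417 [-1.2530988   0.23257657 -2.75853033] [-4.75580813e-01  3.98843100e-01  1.83635424e+00  1.31192451e-04
  9.06560399e-01 -2.16083423e+00]
```

View pics/carry.png

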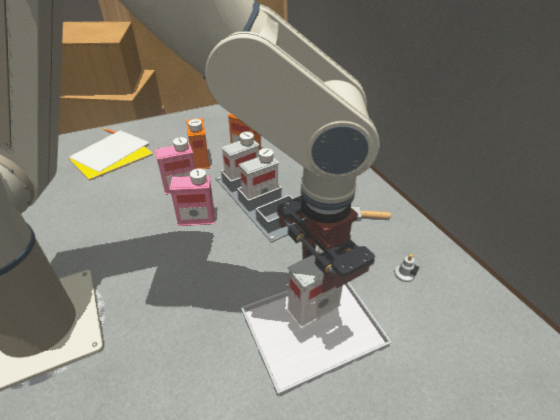

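The tin hangs upright over the tray at about (315,285); the other two still stand at (240,160) and (260,178). Its underside is about 73 mm up, so I lower it with a slow final stretch.

{"name": "jog_arm", "arguments": {
  "increments": [0, 0, 0, 0, 0, 10, 0, 0, 0, 0, 0, 0, 14, 0, 0, 0, 0, 0, 0, 14, 0, 0, 0, 0, 0, 0, 12, 0, 0, 0, 0, 0, 0, 8, 0, 0, 0, 0, 0, 0, 4, 0, 0, 0, 0, 0, 0, 2, 0, 0, 0, 0, 0, 0, 0, 0, 0, 0, 0, 0, 0, 0, 0]
}}

```text
t: 18.92
ee_pos: [496.8, -243.4, 98.1]
orientation: [-0.178, 3.136, -0.001]
ft_force: [0.1, -0.4, -3.5]
width: 50.2
grasp_force: 29.9
```

{"name": "jog_arm", "arguments": {
  "increments": [0, 0, 0, 0, 0, 1, 0, 0, 0, 0, 0, 0, 1, 0, 0, 0, 0, 0, 0, 1, 0, 0, 0, 0, 0, 0, 0, 0]
}}

```text
t: 19.42
ee_pos: [496.4, -243.2, 94.6]
orientation: [0.178, -3.136, -0.0]
ft_force: [0.7, -0.4, -3.7]
width: 49.9
grasp_force: 29.9
```

{"name": "jog_arm", "arguments": {
  "increments": [0, 0, 0, 0, 0, 1, 0, 0, 0, 0, 0, 0, 1, 0, 0, 0, 0, 0, 0, 0, 0]
}}

```text
t: 19.8
ee_pos: [496.4, -243.2, 92.6]
orientation: [0.178, -3.136, -0.0]
ft_force: [-0.1, 0.2, -2.6]
width: 49.8
grasp_force: 29.9
```

{"name": "jog_arm", "arguments": {
  "increments": [0, 0, 0, 0, 0, 1, 0, 0, 0, 0, 0, 0, 0, 0]
}}

```text
t: 20.05
ee_pos: [496.5, -243.3, 91.7]
orientation: [-0.178, 3.137, -0.0]
ft_force: [-0.1, 0.3, -3.0]
width: 49.7
grasp_force: 29.9
```

{"name": "jog_arm", "arguments": {
  "increments": [0, 0, 0, 0, 0, 1, 0, 0, 0, 0, 0, 0, 0, 0]
}}

```text
t: 20.3
ee_pos: [496.7, -243.7, 91.5]
orientation: [-0.178, 3.136, -0.001]
ft_force: [-2.2, -1.4, 4.7]
width: 50.0
grasp_force: 29.9
```

{"name": "jog_arm", "arguments": {
  "increments": [0, 0, 0, 0, 0, 1, 0, 0, 0, 0, 0, 0, 0, 0]
}}

```text
t: 20.55
ee_pos: [496.8, -244.1, 91.2]
orientation: [-0.178, 3.136, -0.002]
ft_force: [-4.7, -2.8, 12.6]
width: 50.0
grasp_force: 30.0
```

The force rose from −3 to +12.6 N, so the tin is on the tray floor. I open to 80 % and go straight up, then back out of the view.

{"name": "jog_arm", "arguments": {
  "increments": [0, 0, 0, 0, 0, -1, 0, 0, 0, 0, 0, 0, 0, 80, 0, 0, 0, 0, 0, 0, 80, 0, 0, 0, 0, 0, 0, 80, 0, 0, 0, 0, 0, -20, 80, 0, 0, 0, 0, 0, -40, 80, 0, 0, 0, 0, 0, -50, 80, 0, 0, 0, 0, 0, -30, 80, 0, 0, 0, 45, 0, 0, 80, 0, 0, 0, 45, 0, 0, 80, 0, 0, 0, 0, 0, 0, 80, 0, 0, 0, 0, 0, 0, 80]
}}

```text
t: 22.05
ee_pos: [407.9, -253.8, 231.0]
orientation: [-0.177, 3.135, -0.001]
ft_force: [-0.4, 0.3, -0.2]
width: 70.0
grasp_force: 0.0
```

```bash
python3 - <<'E'
from h import *
o=get_obs();print(o["t"],o["ee_pos"],o["ft_force"],o["width"])
for n in("top","side"):
  i=get_image(n);cv2.imwrite(f"pics/end_{n}.png",i["pixels"]);P=world(i);X,Y,Z=P[...,0],P[...,1],P[...,2]
  for c in((571,280),(585,182),(518,-244)):
    cap=(np.hypot(X-c[0],Y-c[1])<30)&(Z>147)&(Z<160)
    body=(abs(X-c[0]+20)<70)&(abs(Y-c[1])<42)&(Z>118)&(Z<133)
    for m in(cap,body):
      if m.sum()>20: print(n,np.round(np.hstack(cv2.minAreaRect(P[m][:,:2].astype(np.float32))),1),np.median(P[m][:,2]))
E
```

```text
22.05 [ 407.91598792 -253.77843944  231.03453464] [-0.4123079   0.30105123 -0.17593934] 69.95284000562305
top [574.4 284.4  35.8  36.5   0.8] 155.4222861597799
top [553.  281.3  96.5  49.9  11.4] 129.4850311111653
top [587.9 184.9  36.7  37.   19.4] 154.9903734576568
top [566.8 182.4  96.2  51.2   7.1] 129.35753574375974
top [ 517.  -238.    35.1   35.3   90. ] 153.27986427159146
top [ 495.4 -241.6   96.9   49.8    7.1] 127.63364135915435
side [530.5 275.3  54.6  53.7  11.5] 128.78760814977124
side [519.  185.3  36.   11.9  74.6] 127.89274751752635
side [ 515.6 -240.7   37.    37.    17.1] 153.71461441793542
side [ 493.6 -242.6   96.    51.7    6.9] 128.06820195570617
```

View pics/end_side.png

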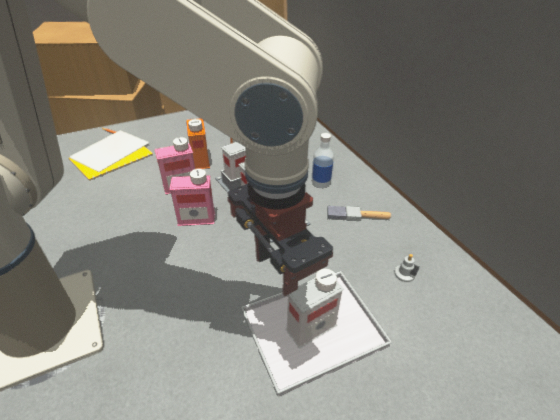

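The tin stands in the tray at about (315,305), its top at z = 128 mm (125 + 3), with the hand clear of it. The tight tins and the bystanders have not moved out of place. Both tight caps held with 0.46 N m or more, well above the 0.12 N m needed for their give. I hand in.

```bash
python3 -c "
from workcell import job
print(job.close_job())"
```

```text
the job is handed in; nothing more can be done
None
```

I test-twisted all three caps, and the loose one was on the tin at the tray-side end of the rack; that tin now stands upright on the drip tray floor. The two tight-capped tins are still in their bays, and the job is handed in, though no verdict came back.

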